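Work a tap down into a boss by half turns

ROBOT

A 6-joint arm with a two-finger parallel gripper is mounted at the origin on the work surface. World frame = base frame: x ahead of the robot, y to its left, z up, the work surface at z = 0. Lengths are in m, angles in rad, forces in N, time in s.
With the tool pointing down it reaches from about 0.325 to 0.775 m from the base axis. Payload 9.3 kg.
Tool frame: the origin (TCP) lies midway between the tips of the shut fingers; the grasp point (between the pads) lies 19 mm behind it (arm.grip_depth is the distance from the TCP to the grasp point, in m); z points along the fingers, y is the direction in which the jaws open and shut (so a half turn about z gives the same grasp; the last joint's range is limited). The gripper opens to 85 mm and grips with 20 to 120 N. Pads are 22 mm wide; open, the fingers measure 114 mm over their backs; the gripper's body (76 mm by 85 mm) begins 54 mm behind the grasp point. The pads swing forward as they close: fully open they stand 13 mm farther back than shut.
Start: joints at [-1.311, 0.259, 0.021, 1.334, 0, 1.418], TCP at [0.221, -0.504, 0.231] pointing down, gripper open.
Joint ranges: [-3.04, 3.04], [-0.91, 1.82], [-1.04, 1.36], [-1.92, 1.95], [-1.52, 1.45], [-3.14, 3.14]. Speed limits (rad/s): [2.22, 2.22, 2.79, 3.14, 3.14, 3.14].

INTERFACE

Orientations are given as a unit quaternion [x, y, z, w].
In Python, from rig import telemetry, snapshot, ticket, arm gives the robot as it stands. The module is installed in compiled form; this text tells all that it offers.
- The arm moves only by the tool play_rows, never from a script. Its argument "rows" is text: rows parted by semicolons, each of 6 numbers parted by spaces: the shift along the tool's x, y, z in mm, then the turn, a rotation vector about the tool's x, y, z in degrees. In form: dx dy dz rx ry rz; .... A call has 1 to 5 rows; each row shifts and turns the commanded pose from where the row before left it, along the tool's axes as they then stand; what a row does not reach is not made up. A row lasts 1/8 s, in which the tool goes at most 62.5 mm and 10.7 degrees, less where a joint would pass 70% of its speed; a pose out of reach is approached as far as the arm can. A call is refused whole if a number of a shift passes 62.5 or a number of a turn 10.7, either way. A call with a gripper value outside its range is refused whole. "jaw" is the finger opening in mm, from 0 to 85.4, set as the call begins (left out, the last holds). The fingers move at their own pace and stop on an object; the grip force is fixed at half the most. Time passes only in rows, so rows that do not move let the fingers close. It gives the time, the measured TCP pose, the force and the opening at its end, in the units of the state.
- telemetry.get_state(): the state, without advancing time (a new reading comes with each control period).
- snapshot(name): name is "side" or "top" or "wrist"; returns a dict with "img" (384x512x3 uint8, red, green, blue), "range_z" (384x512 float32, m along the optical axis (not along the pixel's ray), 0 where there is no reading), "fx", "fy", "cx", "cy" (pixels), "rvec" (rotation vector, rad) and "tvec" (3), from world to camera coordinates, as OpenCV has them. Camera axes: x right, y down, z forward; pixel columns grow to the right and rows downward; lengths in m; the calibration is good to about 2 mm. A picture is of the moment at which its call begins.
- ticket.hand_in(): hands the job in, once; it reports no verdict.
The state is a dict: "time_s": time; "joint_positions": joint angles; "dq": joint speeds; "tau": joint torques, N m; "tool_pos": TCP position; "orientation": TCP orientation; "force": force on the tool from outside, world axes, zero at the start; "moment": the same for the moment, N m; "grip_width": finger opening in m.
Only numpy, scipy, OpenCV 4.12 (cv2) and the standard library are available. Lean on these libraries where they do the work, as an engineer would, in place of code of your own. Each camera call takes 0.05 s, during which the arm holds its last target. There are 200 camera calls.

TASK

Fit the tee wrench right down over the square of the tap that stands in the boss, then work the tap down as you would any tap: half a turn forward (clockwise from above), a quarter back, half forward, a quarter back, pausing a moment at each reversal, and then forward until you feel it bottom. The tap is brittle, so press and turn gently and stop as soon as it bottoms; leave the wrench sitting on the tap, and do not disturb the other things on the bench.

Things in the scene. Friction and masses are not known exactly. Their poses are not given: they have to be found in the camera images.
- fixture: Grey cast bracket (64 x 64 mm, with a round boss 46 mm across whose top is 54 mm above the bench) on a steel plate 140 x 100 x 12 mm, bolted to the bench. Origin under the plate's centre, on the tap's axis; z up, x along the plate's long side.
- tap_top (a point): Centre of the top face of the tap's square, about 104 mm above the bench at the start. The square is 20 x 20 mm, 30 mm tall, on a round shank 28 mm across at its widest. The x and y axes are square to its flats and turn with the tap; z up.
- tap_neck (a point): The shoulder under the tap's square, on its axis, 30 mm below its top. Turned clockwise seen from above (forward), the tap goes down 3.5 mm a turn. It is stiff (0.3 N m, about 4 N at a knob) both ways and stays where it is left. It meets a hard bottom somewhere 330 to 400 degrees forward of its start, to be felt as a sudden rise of resistance. It snaps if a knob is pushed with some 20 N against that bottom: stay under 12 N.
- wrench_hub (a point): Middle of the hub of the loose steel tee wrench (0.3 to 0.65 kg), 22 mm above its underside; the wrench lies on the bench as it is used, socket down. The hub is 36 x 36 mm and 46 mm tall; x lies along the cross bar, z up. The bar (12 mm thick, its axis 30 mm above the underside) leaves the hub along +x and -x; the hub's two y faces are bare and can be gripped from above.
- wrench_mouth (a point): Centre of the square socket's mouth, in the underside of the hub; axes as wrench_hub. The socket is 21 x 21 mm and 20 mm deep, closed above, with 2 mm chamfers, its sides parallel to the hub's; fully seated, the mouth lies 20 mm below the top of the tap's square. It fits in any of four quarter positions, with about 6 degrees of play.
- knob_a (a point): The upright round steel knob on the +x end of the bar, 18 mm across, 80 mm from the hub's axis, standing from 37 to 83 mm above the wrench's underside; this point is on its axis, 62 mm above the underside. The knob spins freely on its pin, so it can be held without turning the hand.
- knob_b (a point): The like, freely spinning knob on the -x end of the bar, 80 mm from the hub's axis; the point is 62 mm above the wrench's underside.
- bin: Bystander: open blue plastic bin 110 x 190 x 60 mm; origin under its centre.
- oil: Bystander: white bottle of tapping oil, 48 mm across, 110 mm tall; origin under its centre.
- driver: Bystander: screwdriver lying on the bench.
- nut: Bystander: square steel nut blank 40 x 40 x 18 mm with a 20 mm hole; origin under its centre.
There are look-alikes about, which are no part of the job. There is more than one size of the part that bears wrench_hub; the job needs the smallest.

How it is judged:
By the outcome, as a careful person would: the job done as asked, in the order asked, and still so for the second after the job is handed in, with the robot touching nothing.
It also fails if it takes over 72 s, if anything falls off the work surface, if the arm or the gripper's body presses on something with over 40 N, if the wrist force passes 120 N, or if a joint passes its speed limit or range.

## Working session

There is one attempt and no reset: what is moved stays moved. The work goes in short steps, Python scripts to look and compute and a tool call to move; the robot and the scene stay as the last step left them, time stands still between calls to the robot, and variables do not carry over. Pictures are saved under pics/ and viewed, on a budget of 10 in all, crops included, one or two more only if the job needs it, and the job is handed in when it is done.

Besides the shell and the picture viewer there is one more tool, called after "Request:" by a JSON object that holds its "api" and its "payload", one argument or row to a line. play_rows: Moves the arm, as the interface text tells. Its arguments: {"type":"object","properties":{"rows":{"type":"string"},"jaw":{"type":"number"}},"required":["rows"]}

```bash
mkdir -p pics
cat > h.py <<'E'
import numpy as np,cv2
from rig import telemetry,snapshot,ticket,arm
from scipy.spatial.transform import Rotation as R
def pts(s):
    z=s["range_z"];v,u=np.mgrid[:z.shape[0],:z.shape[1]]
    c=np.dstack([(u-s["cx"])/s["fx"]*z,(v-s["cy"])/s["fy"]*z,z])
    M=cv2.Rodrigues(np.array(s["rvec"],float))[0]
    w=(c-np.array(s["tvec"]).ravel())@M
    w[z==0]=np.nan
    return w
def save(s,n,crop=None,k=1):
    i=s["img"][:,:,::-1]
    if crop: a,b,c,d=crop; i=i[b:d,a:c]
    cv2.imwrite("pics/"+n,cv2.resize(i,None,fx=k,fy=k,interpolation=cv2.INTER_CUBIC))
E
python3 - <<'E'
from h import *
import pickle
a=snapshot("top");b=snapshot("side")
pickle.dump((a,b),open("s0.pkl","wb"))
i=np.hstack([a["img"],b["img"]])[:,:,::-1]
cv2.imwrite("pics/top.png",cv2.resize(a["img"][:,:,::-1],(800,600)));cv2.imwrite("pics/side.png",cv2.resize(b["img"][:,:,::-1],(800,600)))
for s in(a,b):
    M=cv2.Rodrigues(np.array(s["rvec"],float))[0];print(-M.T@np.array(s["tvec"]).ravel(),M[2],s["fx"])
print(telemetry.get_state())
E
```

```text
[ 0.41544014 -0.0716628   1.17190444] [ 0.08253868  0.00735071 -0.99656075] 394.9332743089286
[-0.11388893  0.83620899  0.82462649] [ 0.46534264 -0.69196071 -0.55194801] 427.75100037811575
{'time_s': 0.1, 'joint_positions': array([-1.31058119e+00,  2.59155751e-01,  2.08562932e-02,  1.33368666e+00,
        3.28308435e-05,  1.41821176e+00]), 'dq': array([ 0.00076094, -0.00150399,  0.00209166,  0.00021597, -0.00111092,
        0.00051077]), 'tau': array([ 4.32803718e-03, -5.56696808e+01,  3.45070481e+01,  1.17067623e-02,
       -2.48810875e-04, -1.17272899e-05]), 'tool_pos': array([ 0.22059799, -0.50356633,  0.23072316]), 'orientation': array([ 9.78774890e-01,  2.04937456e-01, -1.56073084e-05, -5.94916198e-04]), 'force': array([-0.36650943,  0.0025092 , -0.59359708]), 'moment': array([0.03797632, 0.00729526, 0.03616535]), 'grip_width': 0.0855870903995694}
```

View pics/top.png

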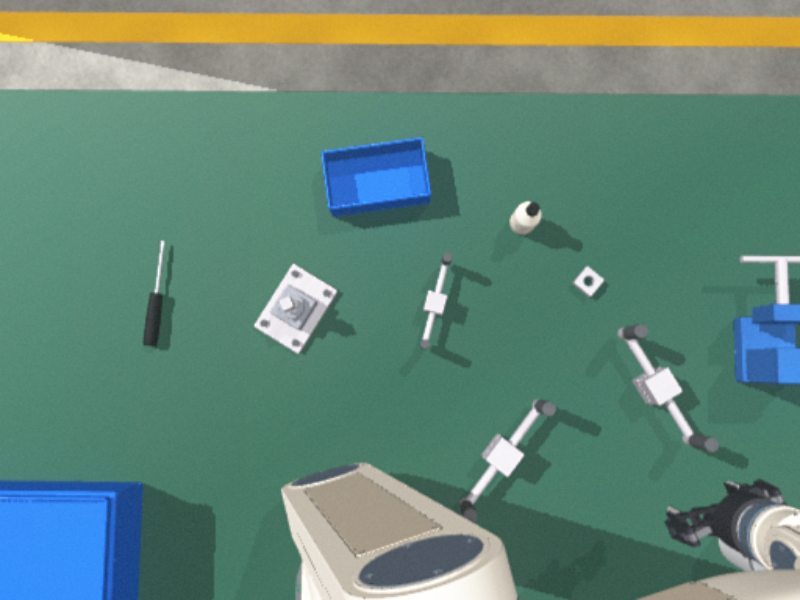

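View pics/side.png

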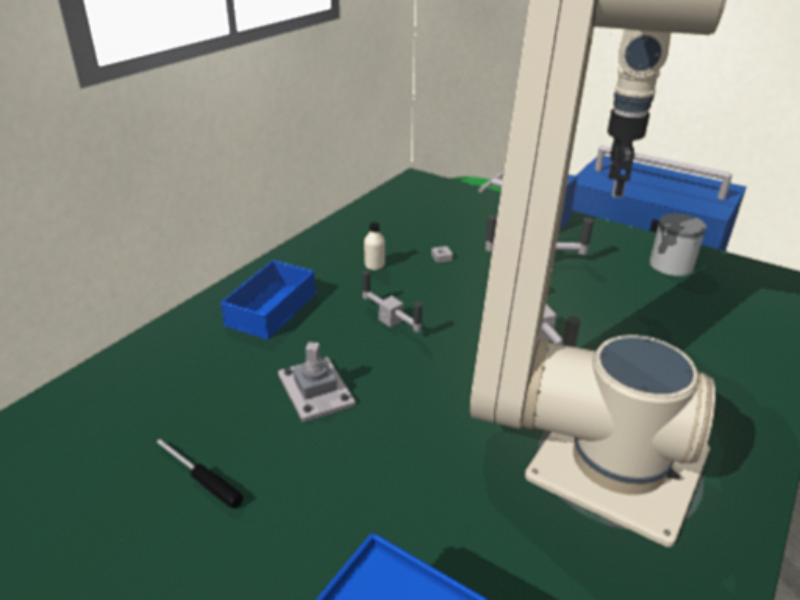

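The top view shows the small wrench with its hub at about (436,301), knobs at (447,259) and (427,344), and the tap at (292,303). Two larger wrenches are at (503,455) and (659,385).

Run:
```python
from h import *
import pickle
a,b=pickle.load(open("s0.pkl","rb"))
k=512/800
def cl(w,c,r,z0,z1,n):
    P=w.reshape(-1,3);d=np.hypot(P[:,0]-c[0],P[:,1]-c[1])
    m=(d<r)&(P[:,2]>z0)&(P[:,2]<z1);Q=P[m]
    rect=cv2.minAreaRect((Q[:,:2]*1000).astype(np.float32)) if len(Q)>3 else None
    print(n,len(Q),np.round(Q.mean(0),4),np.round(np.median(Q[:,2]),4),rect)
w=pts(a);wb=pts(b)
for n,(u,v) in dict(hub=(436,301),ka=(447,259),kb=(427,344),tap=(292,303),fix=(296,308),big1=(503,455),big2=(659,385)).items():
    print(n,np.round(w[int(v*k),int(u*k)],4))
h=w[int(301*k),int(436*k)];t=w[int(303*k),int(292*k)]
for nm,W in(("top",w),("side",wb)):
    print(nm)
    cl(W,h,.03,.036,.055,"hubtop");
    P=W.reshape(-1,3);
    for n,(u,v) in dict(ka=(447,259),kb=(427,344)).items():
        c=w[int(v*k),int(u*k)];cl(W,c,.03,.07,.095,n)
    cl(W,t,.03,.097,.112,"taptop");cl(W,t,.05,.048,.06,"boss");cl(W,t,.1,.008,.016,"plate")
for n,(u,v) in dict(big1=(503,455),big2=(659,385)).items():
    cl(w,w[int(v*k),int(u*k)],.04,.035,.08,n)
```

```text
hub [ 0.5344 -0.1246  0.0466]
ka [ 0.6061 -0.1419  0.0844]
kb [ 0.4529 -0.1068  0.0811]
tap [0.5235 0.1315 0.1016]
fix [0.515  0.1278 0.0757]
big1 [ 0.259  -0.2411  0.0643]
big2 [ 0.3852 -0.5192  0.0642]
top
hubtop 170 [ 0.532  -0.1223  0.0457] 0.0462 ((534.1243286132812, -122.81915283203125), (35.535606384277344, 57.293399810791016), 76.4677734375)
ka 37 [ 0.609  -0.1416  0.0831] 0.0834 ((609.0623779296875, -141.92916870117188), (16.140424728393555, 16.098819732666016), 43.1746940612793)
kb 32 [ 0.4542 -0.1026  0.0828] 0.0824 ((454.2337951660156, -102.62667083740234), (13.996405601501465, 13.880338668823242), 0.2626815438270569)
taptop 59 [0.5211 0.1392 0.104 ] 0.1042 ((521.6971435546875, 139.76675415039062), (20.099864959716797, 19.586483001708984), 23.521059036254883)
boss 110 [0.5194 0.1358 0.0546] 0.0547 ((521.2403564453125, 138.95486450195312), (42.642311096191406, 43.534000396728516), 89.20964050292969)
plate 935 [0.5196 0.1379 0.0126] 0.0127 ((521.72021484375, 139.98779296875), (100.77222442626953, 139.86685180664062), 59.335697174072266)
side
hubtop 105 [ 0.5288 -0.1185  0.0
[... 405 characters left out ...]
4 [0.519 0.142 0.103] 0.1032 ((520.4547729492188, 139.47305297851562), (20.484952926635742, 23.43472671508789), 24.942541122436523)
boss 104 [0.5145 0.1475 0.0538] 0.0541 ((517.84326171875, 143.04730224609375), (42.44111251831055, 40.052955627441406), 39.9572639465332)
plate 596 [0.5033 0.1593 0.0117] 0.0117 ((520.4742431640625, 140.01239013671875), (101.40425872802734, 142.129150390625), 59.326934814453125)
big1 425 [ 0.2575 -0.2442  0.06  ] 0.0628 ((255.74526977539062, -245.34970092773438), (51.278385162353516, 79.69493103027344), 52.153377532958984)
big2 450 [ 0.3857 -0.5237  0.0586] 0.0619 ((388.3280029296875, -525.3963012695312), (78.939697265625, 50.01677703857422), 30.027606964111328)
```

```bash
cat >> h.py <<'E'
def down(yaw): # tool z down, tool x at yaw deg
    y=np.radians(yaw);return R.from_matrix(np.array([[np.cos(y),np.sin(y),0],[np.sin(y),-np.cos(y),0],[0,0,-1]]))
def go(p,yaw,n,turn=None):
    """print n rows from measured pose to p(m),yaw(deg); turn= signed world yaw change (deg, ccw from above)"""
    s=telemetry.get_state();p0=np.array(s["tool_pos"])*1e3;r=R.from_quat(s["orientation"]);p1=np.array(p)*1e3
    x=r.apply([1,0,0]);y0=np.degrees(np.arctan2(x[1],x[0]))
    if turn is None: turn=(yaw-y0+180)%360-180
    cp,cr=p0,r;L=[]
    for i in range(1,n+1):
        tp=p0+(p1-p0)*i/n;tr=down(y0+turn*i/n)
        d=np.round(cr.inv().apply(tp-cp),1);v=np.round(np.degrees((cr.inv()*tr).as_rotvec()),1)
        L.append(" ".join("%g"%q for q in np.r_[d,v]));cp=cp+cr.apply(d);cr=cr*R.from_rotvec(np.radians(v))
    print("y0",y0,"turn",turn)
    for i in range(0,n,5):print("; ".join(L[i:i+5]))
E
python3 - <<'E'
from h import *
go([.5316,-.1223,.19],165.75,15,142.1)
E
```

```text
y0 23.651672691368145 turn 142.1
29.2 -15 2.7 -0.1 -0 -9.5; 31.2 -9.9 2.8 0 -0 -9.4; 32.5 -4.7 2.7 0 -0 -9.5; 32.8 0.7 2.7 0 0 -9.5; 32.2 6.1 2.7 0 0 -9.5
30.8 11.4 2.7 0 0 -9.4; 28.5 16.2 2.7 0 0 -9.5; 25.4 20.7 2.8 0 0 -9.5; 21.7 24.7 2.7 0 0 -9.5; 17.3 27.8 2.7 0 0 -9.4
12.5 30.3 2.7 0 0 -9.5; 7.4 32 2.7 0 0 -9.5; 1.9 32.7 2.7 0 0 -9.5; -3.4 32.7 2.8 -0 0 -9.4; -8.8 31.6 2.7 -0 0 -9.5
```

Request:
{"api": "play_rows", "payload": {
  "rows": "29.2 -15 2.7 -0.1 0 -9.5; 31.2 -9.9 2.8 0 0 -9.4; 32.5 -4.7 2.7 0 0 -9.5; 32.8 0.7 2.7 0 0 -9.5; 32.2 6.1 2.7 0 0 -9.5",
  "jaw": 85
}}

```text
time_s: 0.72
tool_pos: [0.3248, -0.3757, 0.2172]
orientation: [0.812, 0.583, -0.0, 0.001]
force: [0.3, 0.2, 0.5]
grip_width: 0.0849
```

Request:
{"api": "play_rows", "payload": {
  "rows": "30.8 11.4 2.7 0 0 -9.4; 28.5 16.2 2.7 0 0 -9.5; 25.4 20.7 2.8 0 0 -9.5; 21.7 24.7 2.7 0 0 -9.5; 17.3 27.8 2.7 0 0 -9.4"
}}

```text
time_s: 1.35
tool_pos: [0.4285, -0.2487, 0.2036]
orientation: [0.51, 0.86, -0.0, 0.001]
force: [-0.1, -0.3, -0.2]
grip_width: 0.0852
```

Request:
{"api": "play_rows", "payload": {
  "rows": "12.5 30.3 2.7 0 0 -9.5; 7.4 32 2.7 0 0 -9.5; 1.9 32.7 2.7 0 0 -9.5; -3.4 32.7 2.8 0 0 -9.4; -8.8 31.6 2.7 0 0 -9.5"
}}

```text
time_s: 1.98
tool_pos: [0.5322, -0.1216, 0.1898]
orientation: [0.121, 0.993, -0.001, 0.0]
force: [-0.0, -0.8, 0.0]
grip_width: 0.0853
```

Request:
{"api": "play_rows", "payload": {
  "rows": "0 0 0 0 0 0; 0 0 0 0 0 0"
}}

```text
time_s: 2.22
tool_pos: [0.5314, -0.1227, 0.1899]
orientation: [0.125, 0.992, -0.001, 0.0]
force: [0.2, -0.1, 0.1]
grip_width: 0.0848
```

```bash
cat >> h.py <<'E'
def near(W,c,r,z0,z1):
    P=W.reshape(-1,3);d=np.hypot(P[:,0]-c[0],P[:,1]-c[1]);return P[(d<r)&(P[:,2]>z0)&(P[:,2]<z1)]
def rect(Q): return cv2.minAreaRect((Q[:,:2]*1000).astype(np.float32))
E
python3 - <<'E'
from h import *
s=snapshot("wrist");save(s,"w1.png",k=1.5);w=pts(s)
Q=near(w,(.5316,-.1223),.028,.040,.055);print(len(Q),Q.mean(0),rect(Q))
for c in((.609,-.142),(.454,-.1026)):
    Q=near(w,c,.03,.07,.095);print(len(Q),Q.mean(0) if len(Q) else 0,rect(Q) if len(Q)>3 else 0)
    Q=near(w,c,.03,.025,.095);print(len(Q),rect(Q) if len(Q)>3 else 0)
print(telemetry.get_state())
E
```

```text
1005 [ 0.52793833 -0.12429898  0.04499915] ((528.4683837890625, -124.22505187988281), (35.026676177978516, 35.41716766357422), 74.41477966308594)
263 [ 0.60426398 -0.14341795  0.08004878] ((606.080322265625, -143.60958862304688), (17.53005599975586, 16.70852279663086), 26.6037540435791)
623 ((597.3045654296875, -143.19410705566406), (17.902048110961914, 36.634944915771484), 84.23246002197266)
325 [ 0.45168109 -0.10479531  0.08204794] ((451.74407958984375, -104.88832092285156), (17.19561767578125, 17.00099754333496), 61.135498046875)
553 ((462.278564453125, -109.01976013183594), (17.620344161987305, 39.77303695678711), 68.45698547363281)
{'time_s': 2.275, 'joint_positions': array([-0.38067361,  0.26519882, -0.0749939 ,  1.22971708, -0.00133234,
       -0.13003471]), 'dq': array([-0.00996549, -0.00581292,  0.00239832,  0.00062378, -0.00052508,
       -0.0041892 ]), 'tau': array([ 7.05084074e-01, -5.49452877e+01,  3.37185431e+01, -1.82409456e-02,
        1.87870668e-02, -2.19735499e-03]), 'tool_pos': array([ 0.53126286, -0.12298514,  0.1900664 ]), 'orientation': array([ 1.24991937e-01,  9.92157435e-01, -7.56529631e-04,  2.60623129e-04]), 'force': array([ 0.67923396, -0.22827704, -0.20802017]), 'moment': array([-0.02035738, -0.03008699,  0.05632072]), 'grip_width': 0.08521992585158797}
```

View pics/w1.png

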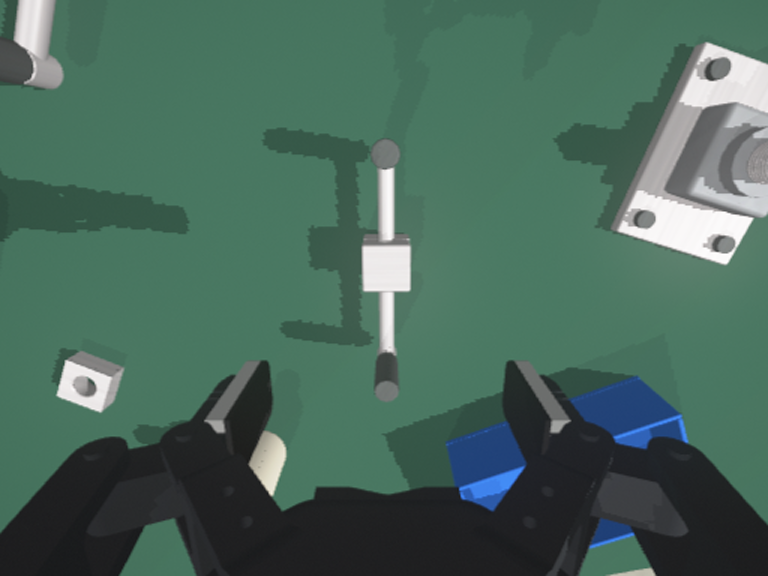

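The wrist view shows the hub at (386,264) and the knobs at (385,153) and (387,390). The hub is centred between the fingers and the yaw agrees.

Run:
```python
from h import *
go([.5297,-.1238,.014],165.75,5)
```

```text
y0 165.6394440994684 turn 0.11055590053160813
0.3 -0.2 35.2 -0.1 0 -0; 0.3 -0.2 35.2 0 0 -0; 0.3 -0.3 35.2 0 0 -0.1; 0.2 -0.2 35.3 0 0 0; 0.3 -0.3 35.2 0 0 -0
```

Request:
{"api": "play_rows", "payload": {
  "rows": "0.3 -0.2 35 -0.1 0 0; 0.3 -0.2 35 0 0 0; 0.3 -0.3 35 0 0 -0.1; 0.2 -0.2 35 0 0 0"
}}

```text
time_s: 2.78
tool_pos: [0.5301, -0.1242, 0.0494]
orientation: [0.125, 0.992, 0.0, 0.001]
force: [0.6, -0.9, 0.1]
grip_width: 0.0852
```

Request:
{"api": "play_rows", "payload": {
  "rows": "0.3 -0.3 20 0 0 0; 0 0 16 0 0 0; 0 0 0 0 0 0"
}}

```text
time_s: 3.15
tool_pos: [0.5292, -0.124, 0.0134]
orientation: [0.124, 0.992, 0.0, -0.0]
force: [-0.2, -0.1, 0.2]
grip_width: 0.0849
```

Request:
{"api": "play_rows", "payload": {
  "rows": "0 0 0 0 0 0; 0 0 0 0 0 0; 0 0 0 0 0 0; 0 0 0 0 0 0; 0 0 0 0 0 0",
  "jaw": 20
}}

```text
time_s: 3.78
tool_pos: [0.5307, -0.1237, 0.015]
orientation: [0.123, 0.992, -0.0, 0.001]
force: [-1.6, -0.3, 6.5]
grip_width: 0.035
```

Request:
{"api": "play_rows", "payload": {
  "rows": "0 0 0 0 0 0; 0 0 0 0 0 0"
}}

```text
time_s: 4.03
tool_pos: [0.5307, -0.1237, 0.015]
orientation: [0.123, 0.992, -0.0, 0.001]
force: [-1.2, -1.2, 7.1]
grip_width: 0.0349
```

Request:
{"api": "play_rows", "payload": {
  "rows": "0 0 -20 0 0 0; 0 0 -35 0 0 0; 0 0 -35 0 0 0; 0 0 -35 0 0 0; 0 0 -30 0 0 0"
}}

```text
time_s: 4.65
tool_pos: [0.5298, -0.1233, 0.1702]
orientation: [0.123, 0.992, 0.0, 0.0]
force: [0.3, 0.0, -4.2]
grip_width: 0.0351
```

Request:
{"api": "play_rows", "payload": {
  "rows": "0 0 0 0 0 0; 0 0 0 0 0 0"
}}

```text
time_s: 4.9
tool_pos: [0.5294, -0.1232, 0.1677]
orientation: [0.123, 0.992, 0.0, -0.0]
force: [-0.1, 0.1, -4.0]
grip_width: 0.0349
```

Run:
```python
from h import *
s=snapshot("wrist");w=pts(s);st=telemetry.get_state()
x=R.from_quat(st["orientation"]).apply([1,0,0]);y0=np.degrees(np.arctan2(x[1],x[0]));print(st["tool_pos"],y0,st["force"],st["grip_width"])
p=st["tool_pos"];zu=p[2]-.0145
for sg in(1,-1):
    c=p[:2]+sg*.08*x[:2];Q=near(w,c,.03,zu+.065,zu+.1);print(len(Q),Q.mean(0) if len(Q) else 0,rect(Q) if len(Q)>3 else 0)
go([.521,.1398,.170],294,14,294-(y0%360))
```

```text
[ 0.5292841  -0.12311515  0.16741144] 165.85323654221918 [-0.53718419 -0.22200037 -4.12226679] 0.03521999621589313
3565 [ 0.45087421 -0.10399536  0.23488835] ((451.05987548828125, -104.09239196777344), (17.38371467590332, 17.324548721313477), 61.08362579345703)
0 0 0
y0 165.85323654221918 turn 128.14676345778082
5.2 18.1 -0.2 0.1 -0.1 -9.2; 2.2 18.6 -0.2 -0 0 -9.1; -0.8 18.8 -0.2 -0 0 -9.2; -3.8 18.4 -0.2 -0 -0 -9.1; -6.6 17.6 -0.2 -0 -0 -9.2
-9.3 16.3 -0.2 -0 -0 -9.1; -11.8 14.6 -0.2 -0 -0 -9.2; -14 12.5 -0.2 -0 -0 -9.1; -15.8 10.2 -0.2 -0 -0 -9.2; -17.3 7.5 -0.2 -0 -0 -9.1
-18.2 4.7 -0.2 -0 -0 -9.2; -18.7 1.7 -0.2 -0 -0 -9.1; -18.7 -1.2 -0.2 -0 -0 -9.2; -18.3 -4.3 -0.2 0 -0 -9.1
```

Request:
{"api": "play_rows", "payload": {
  "rows": "5.2 18.1 -0.2 0.1 -0.1 -9.2; 2.2 18.6 -0.2 0 0 -9.1; -0.8 18.8 -0.2 0 0 -9.2; -3.8 18.4 -0.2 0 0 -9.1; -6.6 17.6 -0.2 0 0 -9.2"
}}

```text
time_s: 5.58
tool_pos: [0.5264, -0.0288, 0.1683]
orientation: [-0.275, 0.961, -0.001, -0.0]
force: [-0.3, 0.5, -4.9]
grip_width: 0.0351
```

Request:
{"api": "play_rows", "payload": {
  "rows": "-9.3 16.3 -0.2 0 0 -9.1; -11.8 14.6 -0.2 0 0 -9.2; -14 12.5 -0.2 0 0 -9.1; -15.8 10.2 -0.2 0 0 -9.2; -17.3 7.5 -0.2 0 0 -9.1"
}}

```text
time_s: 6.2
tool_pos: [0.5234, 0.065, 0.1691]
orientation: [-0.627, 0.779, -0.001, -0.001]
force: [0.8, -0.2, -3.5]
grip_width: 0.0347
```

Request:
{"api": "play_rows", "payload": {
  "rows": "-18.2 4.7 -0.2 0 0 -9.2; -18.7 1.7 -0.2 0 0 -9.1; -18.7 -1.2 -0.2 0 0 -9.2; -18.3 -4.3 -0.2 0 0 -9.1; 0 0 0 0 0 0"
}}

```text
time_s: 6.82
tool_pos: [0.521, 0.1403, 0.1699]
orientation: [0.839, -0.544, 0.001, 0.001]
force: [-0.4, 0.6, -5.1]
grip_width: 0.0353
```

Request:
{"api": "play_rows", "payload": {
  "rows": "0 0 0 0 0 0; 0 0 0 0 0 0"
}}

```text
time_s: 7.08
tool_pos: [0.5217, 0.1389, 0.1711]
orientation: [0.838, -0.546, 0.001, 0.0]
force: [-0.0, -1.0, -4.3]
grip_width: 0.0353
```

```bash
cat >> h.py <<'E'
def pose():
    st=telemetry.get_state();r=R.from_quat(st["orientation"]);x=r.apply([1,0,0])
    print("t",round(st["time_s"],2),"p",np.round(st["tool_pos"]*1e3,2),"yaw",round(np.degrees(np.arctan2(x[1],x[0])),2),"zaxis",np.round(r.apply([0,0,1]),4),"F",np.round(st["force"],2),"M",np.round(st["moment"],3),"w",round(st["grip_width"]*1e3,1),"q6",round(np.degrees(st["joint_positions"][5]),1))
    return st,x
E
python3 - <<'E'
from h import *
import pickle
st,x=pose();p=st["tool_pos"];zu=p[2]-.0153
S={n:snapshot(n) for n in("top","side","wrist")};pickle.dump(S,open("s1.pkl","wb"))
for n,s in S.items():
    w=pts(s)
    for sg in(1,-1):
        c=p[:2]+sg*.08*x[:2];Q=near(w,c,.025,zu+.07,zu+.095);print(n,sg,len(Q),Q.mean(0) if len(Q) else 0,rect(Q) if len(Q)>3 else 0)
    Q=near(w,(.521,.1398),.02,.09,.112);print(n,"tap",len(Q),rect(Q) if len(Q)>3 else 0)
A=np.hstack([S["side"]["img"][150:350,100:350],S["top"]["img"][100:300,80:330]])[:,:,::-1]
cv2.imwrite("pics/c1.png",cv2.resize(A,(800,320),interpolation=cv2.INTER_CUBIC))
E
```

```text
t 7.08 p [521.71 138.87 171.1 ] yaw -66.17 zaxis [ 0.002  -0.0021 -1.    ] F [-0.04 -0.97 -4.25] M [ 0.009  0.016 -0.034] w 35.3 q6 -107.8
top 1 50 [0.55483523 0.06549768 0.23864938] ((554.8593139648438, 65.37789916992188), (15.984960556030273, 15.556233406066895), 3.159487009048462)
top -1 0 0 0
top tap 7 ((514.2236328125, 133.3426513671875), (1.8896105289459229, 12.643481254577637), 25.062639236450195)
side 1 0 0 0
side -1 56 [0.48722016 0.21598355 0.23501425] ((488.38092041015625, 214.39820861816406), (15.39548397064209, 17.27828598022461), 73.24329376220703)
side tap 63 ((519.87109375, 141.21646118164062), (20.579227447509766, 21.41598892211914), 19.165237426757812)
wrist 1 3567 [0.55375888 0.06530819 0.23873024] ((553.7437744140625, 65.44259643554688), (17.405254364013672, 17.3126277923584), 68.94951629638672)
wrist -1 0 0 0
wrist tap 34 ((513.1176147460938, 130.39019775390625), (1.7589845657348633, 10.327535629272461), 23.872709274291992)
```

View pics/c1.png

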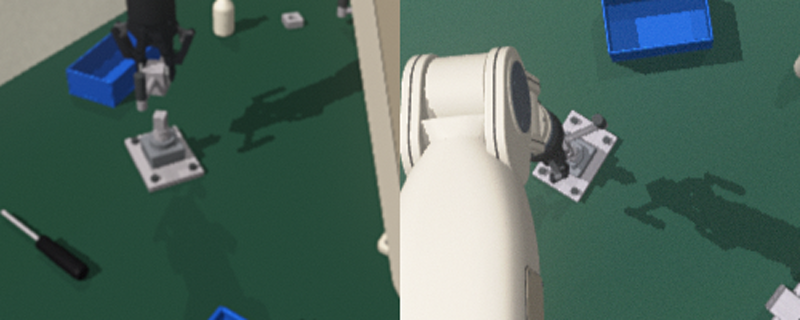

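Side view (left half): the wrench hangs above the tap, with the tap top near (160,115). Top view (right half): one knob shows at (600,122). The two cameras agree on alignment to about 1 mm, so I'll lower gently.

Request:
{"api": "play_rows", "payload": {
  "rows": "-0.5 0.3 20 -0.1 -0.1 0; 0 0 18 0 0 0; 0 0 8 0 0 0; 0 0 0 0 0 0; 0 0 0 0 0 0"
}}

```text
time_s: 7.85
tool_pos: [0.5218, 0.1397, 0.1262]
orientation: [0.838, -0.545, 0.001, -0.0]
force: [-0.2, -0.2, -4.1]
grip_width: 0.0351
```

Request:
{"api": "play_rows", "payload": {
  "rows": "0 0 1.5 0 0 0; 0 0 1.5 0 0 0; 0 0 1.5 0 0 0; 0 0 0 0 0 0"
}}

```text
time_s: 8.35
tool_pos: [0.5213, 0.1397, 0.1209]
orientation: [0.838, -0.545, 0.0, 0.0]
force: [-0.7, -0.4, -3.6]
grip_width: 0.0351
```

```bash
python3 -c "
from h import *
pose()"
```

```text
t 8.35 p [521.28 139.72 120.88] yaw -66.05 zaxis [ 1.e-04 -1.e-03 -1.e+00] F [-0.66 -0.43 -3.63] M [ 0.038 -0.017  0.022] w 35.1 q6 -107.8
```

Request:
{"api": "play_rows", "payload": {
  "rows": "0 0 1.5 0 0 0; 0 0 1.5 0 0 0; 0 0 0 0 0 0"
}}

```text
time_s: 8.72
tool_pos: [0.5215, 0.1397, 0.1184]
orientation: [0.838, -0.545, 0.001, 0.0]
force: [-0.4, -0.4, 1.3]
grip_width: 0.0353
```

Request:
{"api": "play_rows", "payload": {
  "rows": "0 0 1.5 0 0 0; 0 0 1.5 0 0 0; 0 0 0 0 0 0"
}}

```text
time_s: 9.1
tool_pos: [0.5221, 0.1397, 0.1177]
orientation: [0.838, -0.545, 0.002, -0.001]
force: [-5.5, -1.2, 23.4]
grip_width: 0.0356
```

```bash
python3 -c "
from h import *
pose()"
```

```text
t 9.1 p [522.11 139.74 117.68] yaw -66.05 zaxis [ 4.2e-03 -8.0e-04 -1.0e+00] F [-5.48 -1.17 23.39] M [-0.452  1.727 -0.016] w 35.6 q6 -107.8
```

Request:
{"api": "play_rows", "payload": {
  "rows": "0 0 -4 0 0 0; -0.6 1.4 0 0 0 0; 0 0 0 0 0 0"
}}

```text
time_s: 9.48
tool_pos: [0.5195, 0.1397, 0.1184]
orientation: [0.838, -0.545, 0.0, 0.001]
force: [-0.4, -0.3, -4.4]
grip_width: 0.0352
```

Request:
{"api": "play_rows", "payload": {
  "rows": "0 0 1.5 0 0 0; 0 0 1.5 0 0 0; 0 0 1 0 0 0; 0 0 0 0 0 0"
}}

```text
time_s: 9.98
tool_pos: [0.5198, 0.1397, 0.1148]
orientation: [0.838, -0.545, 0.0, 0.0]
force: [-0.3, 0.5, -3.7]
grip_width: 0.0351
```

```bash
python3 -c "
from h import *
pose()"
```

```text
t 9.97 p [519.82 139.68 114.84] yaw -66.05 zaxis [ 1.e-04 -1.e-03 -1.e+00] F [-0.34  0.47 -3.73] M [0.009 0.007 0.014] w 35.1 q6 -107.8
```

In the socket with no contact force. Continuing down.

Request:
{"api": "play_rows", "payload": {
  "rows": "0 0 2 0 0 0; 0 0 2 0 0 0; 0 0 2 0 0 0; 0 0 0 0 0 0"
}}

```text
time_s: 10.48
tool_pos: [0.5198, 0.1397, 0.1088]
orientation: [0.838, -0.545, 0.0, 0.0]
force: [-0.2, 0.5, -4.4]
grip_width: 0.035
```

```bash
python3 -c "
from h import *
pose()"
```

```text
t 10.47 p [519.8  139.68 108.8 ] yaw -66.05 zaxis [ 1.e-04 -1.e-03 -1.e+00] F [-0.22  0.46 -4.43] M [-0.002 -0.016 -0.026] w 35.0 q6 -107.8
```

Request:
{"api": "play_rows", "payload": {
  "rows": "0 0 2 0 0 0; 0 0 2 0 0 0; 0 0 2 0 0 0; 0 0 1.5 0 0 0; 0 0 0 0 0 0"
}}

```text
time_s: 11.1
tool_pos: [0.5198, 0.1397, 0.1013]
orientation: [0.838, -0.545, 0.0, 0.0]
force: [-0.1, -0.1, -4.6]
grip_width: 0.0351
```

Request:
{"api": "play_rows", "payload": {
  "rows": "0 0 1 0 0 0; 0 0 1 0 0 0; 0 0 0 0 0 0"
}}

```text
time_s: 11.48
tool_pos: [0.5198, 0.1397, 0.0994]
orientation: [0.838, -0.545, 0.0, 0.0]
force: [-0.5, -0.1, -4.7]
grip_width: 0.0351
```

```bash
python3 -c "
from h import *
pose()"
```

```text
t 11.47 p [519.85 139.68  99.42] yaw -66.05 zaxis [ 3.e-04 -9.e-04 -1.e+00] F [-0.46 -0.09 -4.67] M [-0.053  0.02   0.016] w 35.1 q6 -107.8
```

Request:
{"api": "play_rows", "payload": {
  "rows": "0 0 0.7 0 0 0; 0 0 0.7 0 0 0; 0 0 0 0 0 0"
}}

```text
time_s: 11.85
tool_pos: [0.52, 0.1397, 0.0985]
orientation: [0.838, -0.545, 0.001, 0.0]
force: [-1.5, 0.6, 3.2]
grip_width: 0.035
```

Run:
```python
from h import *
pose()
s=snapshot("side");save(s,"c2.png",(130,140,330,290),4)
```

```text
t 11.85 p [519.98 139.72  98.55] yaw -66.05 zaxis [ 1.e-03 -9.e-04 -1.e+00] F [-1.48  0.55  3.18] M [-0.083  0.53   0.001] w 35.0 q6 -107.8
```

View pics/c2.png

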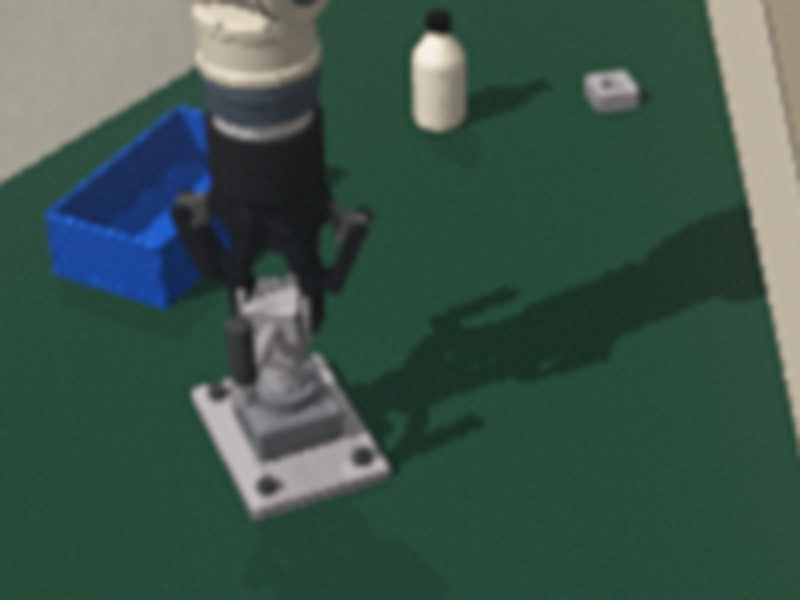

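The side view shows the hub down on the tap square at (275,310), with the knob at (240,350). The contact force appeared at the expected seat height. Now the first forward turn, starting with a small part of it to check the side loads.

Request:
{"api": "play_rows", "payload": {
  "rows": "0 0 -0.2 0 0 3; 0 0 0 0 0 3; 0 0 0 0 0 3; 0 0 0 0 0 0"
}}

```text
time_s: 12.4
tool_pos: [0.5199, 0.1396, 0.0985]
orientation: [0.793, -0.609, 0.001, 0.0]
force: [-2.2, -1.5, 2.8]
grip_width: 0.035
```

```bash
python3 -c "
from h import *
pose()"
```

```text
t 12.4 p [519.89 139.59  98.52] yaw -75.02 zaxis [ 7.0e-04 -1.2e-03 -1.0e+00] F [-2.18 -1.49  2.79] M [-0.323  0.553  0.081] w 35.0 q6 -98.8
```

Request:
{"api": "play_rows", "payload": {
  "rows": "0 0 0.1 0 0 7; 0 0 0.1 0 0 7; 0 0 0.1 0 0 7; 0 0 0 0 0 0"
}}

```text
time_s: 12.9
tool_pos: [0.52, 0.1396, 0.0983]
orientation: [-0.669, 0.743, -0.001, -0.0]
force: [-1.9, -1.0, 4.7]
grip_width: 0.0353
```

```bash
python3 -c "
from h import *
pose()"
```

```text
t 12.9 p [519.99 139.62  98.27] yaw -95.95 zaxis [ 9.0e-04 -1.1e-03 -1.0e+00] F [-1.9  -0.95  4.66] M [-0.278  0.52  -0.037] w 35.3 q6 -77.9
```

Request:
{"api": "play_rows", "payload": {
  "rows": "0 0 0.1 0 0 7; 0 0 0.1 0 0 7; 0 0 0.1 0 0 7"
}}

```text
time_s: 13.28
tool_pos: [0.5201, 0.1396, 0.0981]
orientation: [-0.522, 0.853, -0.001, 0.0]
force: [-2.1, -1.9, 4.6]
grip_width: 0.0352
```

Run:
```python
from h import *
st,x=pose()
s=snapshot("wrist");w=pts(s);p=st["tool_pos"]
for sg in(1,-1):
    c=p[:2]+sg*.08*x[:2];Q=near(w,c,.035,.15,.185);print(sg,len(Q),rect(Q) if len(Q)>3 else 0, np.round(c*1e3,1))
save(s,"c3.png",k=1)
```

```text
t 13.28 p [520.13 139.61  98.08] yaw -117.03 zaxis [ 0.0012 -0.0012 -1.    ] F [-2.06 -1.85  4.65] M [-0.426  0.467  0.319] w 35.2 q6 -56.8
1 3571 ((483.18511962890625, 67.69596099853516), (17.3186092376709, 17.326995849609375), 18.157121658325195) [483.8  68.3]
-1 0 0 [556.5 210.9]
```

View pics/c3.png

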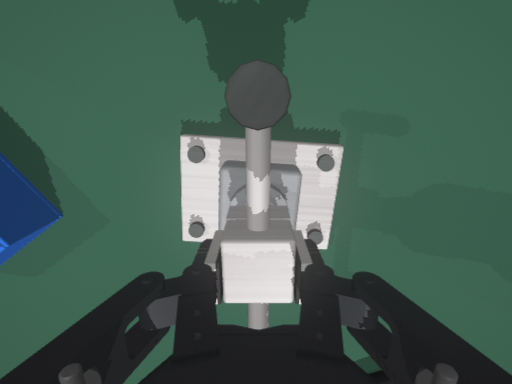

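The wrist view shows the wrench square in the jaws, with the knob at (257,95) and the hub at (258,267). It turns with the hand at 0.32 N m, which matches the tap's stated stiffness. Continuing the first half turn.

Request:
{"api": "play_rows", "payload": {
  "rows": "0 0 0.1 0 0 7; 0 0 0 0 0 7; 0 0 0.1 0 0 7; 0 0 0.1 0 0 7; 0 0 0 0 0 7"
}}

```text
time_s: 13.95
tool_pos: [0.5203, 0.1395, 0.0978]
orientation: [-0.242, 0.97, -0.001, 0.001]
force: [-1.4, -2.7, 4.3]
grip_width: 0.0353
```

Request:
{"api": "play_rows", "payload": {
  "rows": "0 0 0.1 0 0 7; 0 0 0 0 0 7; 0 0 0.1 0 0 7; 0 0 0.1 0 0 7; 0 0 0 0 0 7"
}}

```text
time_s: 14.58
tool_pos: [0.5203, 0.1393, 0.0974]
orientation: [0.061, 0.998, -0.001, 0.001]
force: [-1.1, -3.4, 3.9]
grip_width: 0.0355
```

```bash
python3 -c "
from h import *
pose()"
```

```text
t 14.57 p [520.29 139.26  97.43] yaw 172.95 zaxis [ 0.0014 -0.0019 -1.    ] F [-1.12 -3.45  3.87] M [-0.824  0.304  0.343] w 35.5 q6 13.2
```

Request:
{"api": "play_rows", "payload": {
  "rows": "0 -0.2 0.1 0 0 7; 0 -0.1 0 0 0 7; 0 0 0.1 0 0 7; 0 0 0.1 0 0 7; 0 0 0 0 0 7"
}}

```text
time_s: 15.2
tool_pos: [0.5202, 0.139, 0.0971]
orientation: [0.359, 0.933, -0.001, 0.001]
force: [-2.3, -3.5, 3.2]
grip_width: 0.035
```

Request:
{"api": "play_rows", "payload": {
  "rows": "0 0 0.1 0 0 7; 0 0 0 0 0 7; 0 0 0.1 0 0 7; 0 0 0 0 0 6"
}}

```text
time_s: 15.7
tool_pos: [0.52, 0.139, 0.0968]
orientation: [0.567, 0.824, -0.001, 0.001]
force: [-1.4, -3.5, 4.3]
grip_width: 0.0348
```

```bash
python3 -c "
from h import *
pose()"
```

```text
t 15.7 p [520.02 138.99  96.82] yaw 110.98 zaxis [ 9.0e-04 -1.9e-03 -1.0e+00] F [-1.42 -3.47  4.28] M [-0.743  0.532  0.328] w 34.8 q6 75.1
```

Request:
{"api": "play_rows", "payload": {
  "rows": "0 0 0 0 0 0; 0 0 0 0 0 0; 0 0 0 0 0 0; 0 0 0 0 0 0; 0 0 0 0 0 0"
}}

```text
time_s: 16.32
tool_pos: [0.52, 0.1391, 0.0968]
orientation: [0.566, 0.825, -0.0, 0.001]
force: [-1.5, -4.1, 4.7]
grip_width: 0.0353
```

```bash
python3 -c "
from h import *
pose()"
```

```text
t 16.32 p [520.03 139.11  96.8 ] yaw 111.1 zaxis [ 9.0e-04 -1.5e-03 -1.0e+00] F [-1.46 -4.12  4.74] M [-1.014  0.448  0.072] w 35.3 q6 75.0
```

Held for the pause. Now a quarter back, reading the torque early to find the backlash.

Request:
{"api": "play_rows", "payload": {
  "rows": "0 0 0 0 0 -3"
}}

```text
time_s: 16.45
tool_pos: [0.5201, 0.1394, 0.0968]
orientation: [0.543, 0.839, -0.0, 0.001]
force: [-0.4, -2.3, 4.9]
grip_width: 0.0353
```

```bash
python3 -c "
from h import *
pose()"
```

```text
t 16.45 p [520.1  139.37  96.8 ] yaw 114.16 zaxis [ 1.e-03 -9.e-04 -1.e+00] F [-0.42 -2.33  4.86] M [-0.484  0.224  0.034] w 35.3 q6 71.9
```

Request:
{"api": "play_rows", "payload": {
  "rows": "0 0 0 0 0 -2"
}}

```text
time_s: 16.58
tool_pos: [0.5201, 0.1394, 0.0968]
orientation: [0.529, 0.849, -0.0, 0.001]
force: [-0.7, -3.2, 4.6]
grip_width: 0.0353
```

```bash
python3 -c "
from h import *
pose()"
```

```text
t 16.57 p [520.12 139.41  96.81] yaw 116.14 zaxis [ 1.1e-03 -8.0e-04 -1.0e+00] F [-0.72 -3.23  4.6 ] M [-0.671  0.254 -0.093] w 35.3 q6 70.0
```

Request:
{"api": "play_rows", "payload": {
  "rows": "0 0 0 0 0 -2"
}}

```text
time_s: 16.7
tool_pos: [0.52, 0.1392, 0.0968]
orientation: [0.514, 0.858, -0.0, 0.001]
force: [-1.0, -4.9, 5.5]
grip_width: 0.035
```

```bash
python3 -c "
from h import *
pose()"
```

```text
t 16.7 p [520.05 139.24  96.77] yaw 118.1 zaxis [ 9.0e-04 -1.3e-03 -1.0e+00] F [-0.96 -4.89  5.54] M [-0.959  0.359 -0.182] w 35.0 q6 68.0
```

Request:
{"api": "play_rows", "payload": {
  "rows": "0 0 0 0 0 -2"
}}

```text
time_s: 16.82
tool_pos: [0.5201, 0.1391, 0.0968]
orientation: [0.499, 0.866, -0.0, 0.001]
force: [-1.0, -3.5, 5.4]
grip_width: 0.0354
```

```bash
python3 -c "
from h import *
pose()"
```

```text
t 16.82 p [520.06 139.15  96.81] yaw 120.09 zaxis [ 0.001  -0.0014 -1.    ] F [-1.   -3.45  5.43] M [-0.9    0.321 -0.367] w 35.4 q6 66.0
```

Request:
{"api": "play_rows", "payload": {
  "rows": "0 0 -0.1 0 0 -7; 0 0 -0.1 0 0 -7; 0 0 0 0 0 -7; 0 0 -0.1 0 0 -7; 0 0 -0.1 0 0 -7"
}}

```text
time_s: 17.45
tool_pos: [0.5201, 0.1393, 0.0971]
orientation: [0.214, 0.977, -0.0, 0.001]
force: [-0.4, -2.3, 4.2]
grip_width: 0.0353
```

Request:
{"api": "play_rows", "payload": {
  "rows": "0 0 0 0 0 -7; 0 0 -0.1 0 0 -7; 0 0 -0.1 0 0 -7; 0 0 0 0 0 -7; 0 0 -0.1 0 0 -7"
}}

```text
time_s: 18.08
tool_pos: [0.5202, 0.1394, 0.0975]
orientation: [-0.089, 0.996, -0.0, 0.001]
force: [-0.5, -1.6, 4.8]
grip_width: 0.0353
```

Request:
{"api": "play_rows", "payload": {
  "rows": "0 0 -0.1 0 0 -7; 0 0 -0.1 0 0 -7; 0 0 0 0 0 -4"
}}

```text
time_s: 18.45
tool_pos: [0.5201, 0.1395, 0.0976]
orientation: [-0.244, 0.97, -0.0, 0.0]
force: [-1.1, -2.0, 3.8]
grip_width: 0.0351
```

```bash
python3 -c "
from h import *
pose()"
```

```text
t 18.45 p [520.14 139.49  97.64] yaw -151.8 zaxis [ 1.1e-03 -7.0e-04 -1.0e+00] F [-1.05 -2.03  3.81] M [-0.489  0.228 -0.318] w 35.1 q6 -22.1
```

Request:
{"api": "play_rows", "payload": {
  "rows": "0 0 0 0 0 0; 0 0 0 0 0 0; 0 0 0 0 0 0; 0 0 0 0 0 0; 0 0 0 0 0 0"
}}

```text
time_s: 19.08
tool_pos: [0.5201, 0.1395, 0.0977]
orientation: [-0.241, 0.971, -0.001, 0.0]
force: [0.1, -2.9, 5.5]
grip_width: 0.0354
```

```bash
python3 -c "
from h import *
pose()"
```

```text
t 19.07 p [520.11 139.46  97.67] yaw -152.1 zaxis [ 1.1e-03 -8.0e-04 -1.0e+00] F [ 0.06 -2.94  5.55] M [-0.48   0.067 -0.13 ] w 35.4 q6 -21.8
```

Request:
{"api": "play_rows", "payload": {
  "rows": "0 0 0 0 0 7; 0 0 0.1 0 0 7; 0 0 0 0 0 7; 0 0 0.1 0 0 7; 0 0 0.1 0 0 7"
}}

```text
time_s: 19.7
tool_pos: [0.5202, 0.1393, 0.0974]
orientation: [0.064, 0.998, -0.001, 0.001]
force: [-0.3, -3.7, 5.5]
grip_width: 0.0354
```

Request:
{"api": "play_rows", "payload": {
  "rows": "0 0 0 0 0 7; 0 0 0.1 0 0 7; 0 0 0.1 0 0 7; 0 0 0 0 0 7; 0 0 0.1 0 0 7"
}}

```text
time_s: 20.32
tool_pos: [0.5201, 0.1392, 0.0971]
orientation: [0.361, 0.933, -0.001, 0.001]
force: [-0.7, -4.5, 5.0]
grip_width: 0.0355
```

Request:
{"api": "play_rows", "payload": {
  "rows": "0 0 0 0 0 7; 0 0 0.1 0 0 7; 0 0 0.1 0 0 7; 0 0 0 0 0 7; 0 0 0.1 0 0 7"
}}

```text
time_s: 20.95
tool_pos: [0.52, 0.1391, 0.0967]
orientation: [0.625, 0.781, -0.0, 0.001]
force: [-0.6, -3.4, 5.8]
grip_width: 0.0351
```

```bash
python3 -c "
from h import *
pose()"
```

```text
t 20.95 p [519.96 139.07  96.69] yaw 102.69 zaxis [ 7.0e-04 -1.8e-03 -1.0e+00] F [-0.63 -3.4   5.8 ] M [-1.027  0.208  0.319] w 35.1 q6 83.4
```

Request:
{"api": "play_rows", "payload": {
  "rows": "0 0 0.1 0 0 7; 0 0 0 0 0 7; 0 0 0.1 0 0 7; 0 0 0.1 0 0 7; 0 0 0 0 0 7"
}}

```text
time_s: 21.58
tool_pos: [0.5198, 0.1391, 0.0964]
orientation: [0.831, 0.557, -0.0, 0.001]
force: [-1.2, -3.9, 5.3]
grip_width: 0.0352
```

Request:
{"api": "play_rows", "payload": {
  "rows": "0 0 0.1 0 0 7; 0 0 0.1 0 0 7; 0 0 0 0 0 7; 0 0 0.1 0 0 7; 0 0 0.1 0 0 7"
}}

```text
time_s: 22.2
tool_pos: [0.5197, 0.1391, 0.096]
orientation: [0.96, 0.281, -0.0, 0.001]
force: [-2.2, -2.8, 7.7]
grip_width: 0.035
```

Request:
{"api": "play_rows", "payload": {
  "rows": "0 0 0.1 0 0 7; 0 0 0 0 0 4.5"
}}

```text
time_s: 22.45
tool_pos: [0.5197, 0.1392, 0.0959]
orientation: [0.983, 0.184, -0.0, 0.001]
force: [-2.0, -3.5, 6.2]
grip_width: 0.0351
```

Request:
{"api": "play_rows", "payload": {
  "rows": "0 0 0 0 0 0; 0 0 0 0 0 0; 0 0 0 0 0 0; 0 0 0 0 0 0; 0 0 0 0 0 0"
}}

```text
time_s: 23.08
tool_pos: [0.5197, 0.1392, 0.0959]
orientation: [0.983, 0.186, -0.0, 0.001]
force: [-1.6, -3.7, 6.8]
grip_width: 0.0352
```

```bash
python3 -c "
from h import *
pose()"
```

```text
t 23.07 p [519.66 139.19  95.89] yaw 21.41 zaxis [ 2.0e-04 -1.5e-03 -1.0e+00] F [-1.61 -3.74  6.81] M [-0.909  0.481  0.104] w 35.2 q6 164.7
```

Request:
{"api": "play_rows", "payload": {
  "rows": "0 0 0 0 0 -7; 0 0 -0.1 0 0 -7; 0 0 -0.1 0 0 -7; 0 0 0 0 0 -7; 0 0 -0.1 0 0 -7"
}}

```text
time_s: 23.7
tool_pos: [0.5197, 0.1391, 0.0962]
orientation: [0.88, 0.474, -0.0, 0.001]
force: [-1.5, -2.7, 5.8]
grip_width: 0.0353
```

Request:
{"api": "play_rows", "payload": {
  "rows": "0 0 -0.1 0 0 -7; 0 0 0 0 0 -7; 0 0 -0.1 0 0 -7; 0 0 -0.1 0 0 -7; 0 0 -0.1 0 0 -7"
}}

```text
time_s: 24.32
tool_pos: [0.5198, 0.1391, 0.0966]
orientation: [0.697, 0.717, -0.0, 0.001]
force: [-0.6, -4.2, 4.9]
grip_width: 0.0353
```

Request:
{"api": "play_rows", "payload": {
  "rows": "0 0 -0.1 0 0 -7; 0 0 -0.1 0 0 -7; 0 0 -0.1 0 0 -7; 0 0 0 0 0 -6"
}}

```text
time_s: 24.82
tool_pos: [0.5199, 0.1391, 0.0968]
orientation: [0.511, 0.86, -0.001, 0.001]
force: [-1.9, -3.3, 4.8]
grip_width: 0.0352
```

Request:
{"api": "play_rows", "payload": {
  "rows": "0 0 0 0 0 0; 0 0 0 0 0 0; 0 0 0 0 0 0; 0 0 0 0 0 0; 0 0 0 0 0 0"
}}

```text
time_s: 25.45
tool_pos: [0.5199, 0.1392, 0.0968]
orientation: [0.512, 0.859, -0.0, 0.001]
force: [0.4, -4.9, 4.6]
grip_width: 0.0357
```

```bash
python3 -c "
from h import *
pose()"
```

```text
t 25.45 p [519.91 139.24  96.82] yaw 118.42 zaxis [ 5.0e-04 -1.2e-03 -1.0e+00] F [ 0.4  -4.91  4.64] M [-1.096  0.008 -0.092] w 35.7 q6 67.7
```

The tap is now at net +180°. Before the last forward run I'll measure how stiff the hand-to-tap coupling is, moving forward through the backlash in small steps that count as part of the run.

Request:
{"api": "play_rows", "payload": {
  "rows": "0 0 0 0 0 4; 0 0 0 0 0 4; 0 0 0 0 0 4"
}}

```text
time_s: 25.82
tool_pos: [0.5199, 0.1393, 0.0968]
orientation: [0.6, 0.8, -0.0, 0.001]
force: [-0.8, -5.1, 3.8]
grip_width: 0.0353
```

```bash
python3 -c "
from h import *
pose()"
```

```text
t 25.82 p [519.9  139.29  96.78] yaw 106.32 zaxis [ 6.0e-04 -1.3e-03 -1.0e+00] F [-0.8  -5.14  3.85] M [-1.208 -0.051  0.278] w 35.3 q6 79.8
```

Request:
{"api": "play_rows", "payload": {
  "rows": "0 0 0 0 0 -1.5; 0 0 0 0 0 0; 0 0 0 0 0 0"
}}

```text
time_s: 26.2
tool_pos: [0.5198, 0.1394, 0.0968]
orientation: [0.588, 0.809, -0.0, 0.0]
force: [-0.3, -4.5, 4.4]
grip_width: 0.035
```

```bash
python3 -c "
from h import *
pose()"
```

```text
t 26.2 p [519.82 139.38  96.79] yaw 107.94 zaxis [ 4.e-04 -9.e-04 -1.e+00] F [-0.28 -4.53  4.36] M [-1.039 -0.016  0.031] w 35.0 q6 78.2
```

Request:
{"api": "play_rows", "payload": {
  "rows": "0 0 0 0 0 0.5"
}}

```text
time_s: 26.32
tool_pos: [0.5199, 0.1394, 0.0968]
orientation: [0.592, 0.806, -0.0, 0.0]
force: [-0.6, -4.1, 3.2]
grip_width: 0.0352
```

```bash
python3 -c "
from h import *
pose()"
```

```text
t 26.32 p [519.86 139.38  96.77] yaw 107.42 zaxis [ 5.e-04 -1.e-03 -1.e+00] F [-0.61 -4.06  3.15] M [-1.113 -0.13   0.037] w 35.2 q6 78.7
```

Request:
{"api": "play_rows", "payload": {
  "rows": "0 0 0 0 0 0.5"
}}

```text
time_s: 26.45
tool_pos: [0.5199, 0.1394, 0.0968]
orientation: [0.595, 0.803, -0.0, 0.001]
force: [0.7, -4.9, 3.0]
grip_width: 0.0352
```

```bash
python3 -c "
from h import *
pose()"
```

```text
t 26.45 p [519.89 139.36  96.78] yaw 106.92 zaxis [ 5.0e-04 -1.1e-03 -1.0e+00] F [ 0.66 -4.93  3.01] M [-1.093 -0.119  0.121] w 35.2 q6 79.2
```

Request:
{"api": "play_rows", "payload": {
  "rows": "0 0 0 0 0 0.5"
}}

```text
time_s: 26.58
tool_pos: [0.5199, 0.1393, 0.0968]
orientation: [0.599, 0.801, -0.0, 0.001]
force: [-0.3, -4.8, 3.0]
grip_width: 0.0352
```

```bash
python3 -c "
from h import *
pose()"
```

```text
t 26.57 p [519.88 139.33  96.78] yaw 106.42 zaxis [ 5.0e-04 -1.2e-03 -1.0e+00] F [-0.29 -4.82  3.03] M [-1.166 -0.107  0.19 ] w 35.2 q6 79.7
```

Request:
{"api": "play_rows", "payload": {
  "rows": "0 0 0 0 0 0.5"
}}

```text
time_s: 26.7
tool_pos: [0.5199, 0.1393, 0.0968]
orientation: [0.602, 0.798, -0.0, 0.001]
force: [-0.0, -4.4, 2.9]
grip_width: 0.0352
```

```bash
python3 -c "
from h import *
pose()"
```

```text
t 26.7 p [519.87 139.3   96.8 ] yaw 105.93 zaxis [ 5.0e-04 -1.2e-03 -1.0e+00] F [-0.01 -4.44  2.86] M [-1.263 -0.136  0.286] w 35.2 q6 80.2
```

Request:
{"api": "play_rows", "payload": {
  "rows": "0 0 0 0 0 1"
}}

```text
time_s: 26.82
tool_pos: [0.5199, 0.1393, 0.0968]
orientation: [0.609, 0.793, -0.0, 0.001]
force: [1.2, -5.6, 3.4]
grip_width: 0.0353
```

```bash
python3 -c "
from h import *
pose()"
```

```text
t 26.82 p [519.86 139.29  96.81] yaw 104.92 zaxis [ 5.0e-04 -1.2e-03 -1.0e+00] F [ 1.22 -5.58  3.41] M [-1.223 -0.127  0.295] w 35.3 q6 81.2
```

Coupling is about 0.16 N m per degree, so 3° checked steps keep the knob-equivalent force under 10 N at the bottom. Joint 6 needs more range, so I'll regrip the hub half a turn back, lifting clear of the knobs first.

Request:
{"api": "play_rows", "payload": {
  "rows": "0 0 0 0 0 -1.8; 0 0 0 0 0 0"
}}

```text
time_s: 27.08
tool_pos: [0.5198, 0.1394, 0.0968]
orientation: [0.597, 0.803, -0.0, 0.0]
force: [-0.5, -5.1, 2.8]
grip_width: 0.0354
```

Request:
{"api": "play_rows", "payload": {
  "rows": "0 0 0 0 0 0; 0 0 0 0 0 0; 0 0 0 0 0 0; 0 0 0 0 0 0; 0 0 0 0 0 0",
  "jaw": 85
}}

```text
time_s: 27.7
tool_pos: [0.5198, 0.1395, 0.0968]
orientation: [0.597, 0.803, -0.0, 0.0]
force: [0.5, -0.2, 0.2]
grip_width: 0.0855
```

Request:
{"api": "play_rows", "payload": {
  "rows": "-0.3 0 -10 0 0 0; 0 0 -20 0 0 0; 0 0 -25 0 0 0; 0 0 -20 0 0 0; 0 0 0 0 0 0"
}}

```text
time_s: 28.32
tool_pos: [0.5207, 0.1393, 0.1736]
orientation: [0.597, 0.803, 0.001, 0.002]
force: [0.4, 0.4, -0.6]
grip_width: 0.085
```

Run:
```python
from h import *
st,x=pose();p=st["tool_pos"]
s=snapshot("wrist");w=pts(s)
Q=near(w,p,.027,.118,.137);print(len(Q),np.median(Q[:,2]),rect(Q))
for sg in(1,-1):
    c=p[:2]+sg*.08*x[:2];Q=near(w,c,.035,.152,.185);print(sg,len(Q),np.median(Q[:,2]) if len(Q) else 0,rect(Q) if len(Q)>3 else 0, np.round(c*1e3,1))
```

```text
t 28.32 p [520.71 139.26 173.61] yaw 106.75 zaxis [ 3.8e-03 -6.0e-04 -1.0e+00] F [ 0.42  0.36 -0.64] M [ 0.016 -0.033 -0.004] w 85.0 q6 79.3
2170 0.12687893553012997 ((518.6653442382812, 138.6321258544922), (35.90752029418945, 52.380775451660156), 16.76530647277832)
1 871 0.16388844864163019 ((495.630859375, 215.4115447998047), (16.797061920166016, 17.210451126098633), 62.12654113769531) [497.7 215.9]
-1 271 0.15777077978902235 ((540.8563842773438, 67.73955535888672), (17.6095027923584, 9.119290351867676), 9.537186622619629) [543.8  62.7]
```

Request:
{"api": "play_rows", "payload": {
  "rows": "0 0 0 0 0 -10; 0 0 0 0 0 -10; 0 0 0 0 0 -10; 0 0 0 0 0 -10; 0 0 0 0 0 -10"
}}

```text
time_s: 29.0
tool_pos: [0.5194, 0.1391, 0.1707]
orientation: [0.199, 0.98, -0.001, -0.001]
force: [0.2, -0.0, 0.2]
grip_width: 0.0848
```

Request:
{"api": "play_rows", "payload": {
  "rows": "0 0 0 0 0 -10; 0 0 0 0 0 -10; 0 0 0 0 0 -10; 0 0 0 0 0 -10; 0 0 0 0 0 -10"
}}

```text
time_s: 29.62
tool_pos: [0.5194, 0.1391, 0.1707]
orientation: [-0.234, 0.972, -0.0, -0.001]
force: [-0.3, 0.7, 0.6]
grip_width: 0.0851
```

Request:
{"api": "play_rows", "payload": {
  "rows": "0 0 0 0 0 -10; 0 0 0 0 0 -10; 0 0 0 0 0 -10; 0 0 0 0 0 -10; 0 0 0 0 0 -10"
}}

```text
time_s: 30.25
tool_pos: [0.5194, 0.1391, 0.1707]
orientation: [-0.623, 0.782, -0.0, -0.001]
force: [0.5, 0.4, -0.7]
grip_width: 0.0853
```

Request:
{"api": "play_rows", "payload": {
  "rows": "0 0 0 0 0 -10; 0 0 0 0 0 -10; 0 0 0 0 0 -10; 0 0 0 0 0 0; 0 0 0 0 0 0"
}}

```text
time_s: 30.88
tool_pos: [0.5196, 0.1391, 0.1713]
orientation: [0.801, -0.598, 0.0, 0.001]
force: [0.1, 0.6, 0.9]
grip_width: 0.0848
```

Run:
```python
from h import *
st,x=pose();p=st["tool_pos"]
s=snapshot("wrist");w=pts(s)
for sg in(1,-1):
    c=p[:2]+sg*.08*x[:2];Q=near(w,c,.035,.152,.185);print(sg,len(Q),np.median(Q[:,2]) if len(Q) else 0,rect(Q) if len(Q)>3 else 0, np.round(c*1e3,1))
go([.5199,.1392,.0975],286.7,3)
```

```text
t 30.88 p [519.64 139.13 171.28] yaw -73.47 zaxis [-5.e-04 -1.e-03 -1.e+00] F [0.13 0.56 0.88] M [0.002 0.005 0.021] w 84.8 q6 -100.4
1 893 0.16381136911223007 ((542.5445556640625, 62.155879974365234), (17.299087524414062, 17.19013214111328), 2.760923147201538) [542.4  62.4]
-1 203 0.15651559001972806 ((498.1829833984375, 209.447265625), (16.34457015991211, 7.138662338256836), 16.29636001586914) [496.9 215.8]
y0 -73.42775053424513 turn 0.12775053424513771
-0 -0.1 24.6 0 -0.1 -0; 0 -0.1 24.7 0 0 -0.1; 0 -0 24.6 0 0 -0
```

Request:
{"api": "play_rows", "payload": {
  "rows": "0 0.2 24 0 0 -0.2; 0 0 24 0 0 0; 0 0 18 0 0 0; 0 0 7.5 0 0 0; 0 0 0 0 0 0"
}}

```text
time_s: 31.55
tool_pos: [0.5196, 0.139, 0.0982]
orientation: [0.803, -0.596, 0.0, 0.0]
force: [0.5, 0.1, 0.3]
grip_width: 0.0853
```

Request:
{"api": "play_rows", "payload": {
  "rows": "0 0 0 0 0 0; 0 0 0 0 0 0; 0 0 0 0 0 0; 0 0 0 0 0 0; 0 0 0 0 0 0",
  "jaw": 20
}}

```text
time_s: 32.17
tool_pos: [0.5199, 0.139, 0.0989]
orientation: [0.804, -0.595, 0.001, 0.0]
force: [-1.9, -0.7, 5.5]
grip_width: 0.0352
```

```bash
python3 -c "
from h import *
pose()"
```

```text
t 32.17 p [519.9  139.02  98.91] yaw -73.05 zaxis [ 1.2e-03 -9.0e-04 -1.0e+00] F [-1.87 -0.73  5.49] M [-0.144  0.403 -0.008] w 35.2 q6 -100.9
```

Request:
{"api": "play_rows", "payload": {
  "rows": "0 0 0 0 0 7; 0 0 0.1 0 0 7; 0 0 0 0 0 7; 0 0 0.1 0 0 7; 0 0 0.1 0 0 7"
}}

```text
time_s: 32.8
tool_pos: [0.5198, 0.139, 0.0986]
orientation: [-0.586, 0.81, -0.001, 0.0]
force: [-3.0, -0.5, 5.9]
grip_width: 0.035
```

Request:
{"api": "play_rows", "payload": {
  "rows": "0 0 0 0 0 7; 0 0 0.1 0 0 7; 0 0 0.1 0 0 7; 0 0 0 0 0 7; 0 0 0.1 0 0 7"
}}

```text
time_s: 33.42
tool_pos: [0.5198, 0.1391, 0.0983]
orientation: [-0.315, 0.949, -0.001, 0.0]
force: [-1.3, -0.9, 5.9]
grip_width: 0.0348
```

```bash
python3 -c "
from h import *
pose()"
```

```text
t 33.42 p [519.84 139.05  98.26] yaw -143.25 zaxis [ 0.0011 -0.001  -1.    ] F [-1.32 -0.9   5.89] M [-0.076  0.352  0.369] w 34.8 q6 -30.7
```

Request:
{"api": "play_rows", "payload": {
  "rows": "0 0 0.1 0 0 7; 0 0 0 0 0 7; 0 0 0.1 0 0 7; 0 0 0.1 0 0 7; 0 0 0 0 0 7"
}}

```text
time_s: 34.05
tool_pos: [0.5198, 0.1391, 0.0979]
orientation: [-0.015, 1.0, -0.001, 0.001]
force: [-1.1, -0.2, 4.5]
grip_width: 0.0352
```

Request:
{"api": "play_rows", "payload": {
  "rows": "0 0 0.1 0 0 7; 0 0 0.1 0 0 7; 0 0 0 0 0 7; 0 0 0.1 0 0 7; 0 0 0.1 0 0 4"
}}

```text
time_s: 34.67
tool_pos: [0.5198, 0.1391, 0.0976]
orientation: [0.26, 0.965, -0.0, 0.001]
force: [-1.8, -1.1, 6.0]
grip_width: 0.0353
```

```bash
python3 -c "
from h import *
pose()"
```

```text
t 34.67 p [519.83 139.07  97.61] yaw 149.8 zaxis [ 0.0012 -0.001  -1.    ] F [-1.83 -1.08  5.97] M [-0.071  0.466  0.277] w 35.3 q6 36.3
```

Tap at about 321° with 0.28 N m. Now small checked steps.

Request:
{"api": "play_rows", "payload": {
  "rows": "0 0 0 0 0 1.5; 0 0 0 0 0 1.5; 0 0 0.1 0 0 1; 0 0 0 0 0 1"
}}

```text
time_s: 35.17
tool_pos: [0.5199, 0.1391, 0.0976]
orientation: [0.301, 0.954, -0.0, 0.001]
force: [-2.0, -1.1, 6.1]
grip_width: 0.035
```

```bash
python3 -c "
from h import *
pose()"
```

```text
t 35.17 p [519.86 139.08  97.58] yaw 144.94 zaxis [ 1.3e-03 -9.0e-04 -1.0e+00] F [-1.97 -1.11  6.07] M [-0.095  0.492  0.362] w 35.0 q6 41.1
```

Request:
{"api": "play_rows", "payload": {
  "rows": "0 0 0 0 0 1.5; 0 0 0 0 0 1.5"
}}

```text
time_s: 35.42
tool_pos: [0.5198, 0.1391, 0.0975]
orientation: [0.326, 0.945, -0.0, 0.001]
force: [-1.0, 0.2, 5.8]
grip_width: 0.0353
```

```bash
python3 -c "
from h import *
pose()"
```

```text
t 35.42 p [519.82 139.12  97.55] yaw 141.93 zaxis [ 1.2e-03 -9.0e-04 -1.0e+00] F [-1.    0.25  5.79] M [-0.032  0.429  0.277] w 35.3 q6 44.1
```

Request:
{"api": "play_rows", "payload": {
  "rows": "0 0 0 0 0 1.5; 0 0 0 0 0 1.5"
}}

```text
time_s: 35.67
tool_pos: [0.5198, 0.1391, 0.0975]
orientation: [0.351, 0.936, -0.0, 0.001]
force: [-1.7, -0.4, 4.4]
grip_width: 0.0349
```

```bash
python3 -c "
from h import *
pose()"
```

```text
t 35.67 p [519.8  139.11  97.53] yaw 138.93 zaxis [ 1.1e-03 -9.0e-04 -1.0e+00] F [-1.74 -0.42  4.41] M [-0.056  0.46   0.354] w 34.9 q6 47.1
```

Request:
{"api": "play_rows", "payload": {
  "rows": "0 0 0.1 0 0 1.5; 0 0 0 0 0 1.5"
}}

```text
time_s: 35.92
tool_pos: [0.5198, 0.1391, 0.0975]
orientation: [0.375, 0.927, -0.0, 0.001]
force: [-1.7, -0.1, 7.2]
grip_width: 0.035
```

```bash
python3 -c "
from h import *
pose()"
```

```text
t 35.92 p [519.8  139.09  97.48] yaw 135.93 zaxis [ 1.2e-03 -9.0e-04 -1.0e+00] F [-1.74 -0.05  7.24] M [-0.042  0.458  0.247] w 35.0 q6 50.1
```

Request:
{"api": "play_rows", "payload": {
  "rows": "0 0 0 0 0 1.5; 0 0 0 0 0 1.5"
}}

```text
time_s: 36.17
tool_pos: [0.5198, 0.1391, 0.0974]
orientation: [0.399, 0.917, -0.0, 0.001]
force: [-1.7, -0.5, 5.9]
grip_width: 0.0349
```

```bash
python3 -c "
from h import *
pose()"
```

```text
t 36.17 p [519.79 139.13  97.44] yaw 132.93 zaxis [ 1.1e-03 -9.0e-04 -1.0e+00] F [-1.68 -0.53  5.93] M [-0.102  0.514  0.301] w 34.9 q6 53.1
```

Request:
{"api": "play_rows", "payload": {
  "rows": "0 0 0 0 0 1.5; 0 0 0 0 0 1.5"
}}

```text
time_s: 36.42
tool_pos: [0.5198, 0.1391, 0.0974]
orientation: [0.423, 0.906, -0.0, 0.001]
force: [-1.3, -0.7, 6.9]
grip_width: 0.0352
```

```bash
python3 -c "
from h import *
pose()"
```

```text
t 36.42 p [519.83 139.13  97.44] yaw 129.93 zaxis [ 1.2e-03 -8.0e-04 -1.0e+00] F [-1.32 -0.66  6.86] M [-0.039  0.47   0.284] w 35.2 q6 56.1
```

Request:
{"api": "play_rows", "payload": {
  "rows": "0 0 0.1 0 0 1.5; 0 0 0 0 0 1.5"
}}

```text
time_s: 36.67
tool_pos: [0.5198, 0.1391, 0.0974]
orientation: [0.447, 0.895, -0.0, 0.001]
force: [-1.5, 0.6, 6.4]
grip_width: 0.0352
```

```bash
python3 -c "
from h import *
pose()"
```

```text
t 36.67 p [519.83 139.13  97.38] yaw 126.93 zaxis [ 1.2e-03 -9.0e-04 -1.0e+00] F [-1.48  0.6   6.39] M [-0.063  0.491  0.338] w 35.2 q6 59.1
```

Request:
{"api": "play_rows", "payload": {
  "rows": "0 0 0 0 0 1.5; 0 0 0 0 0 1.5"
}}

```text
time_s: 36.92
tool_pos: [0.5198, 0.1391, 0.0974]
orientation: [0.47, 0.883, -0.0, 0.001]
force: [-2.4, 0.0, 5.9]
grip_width: 0.0355
```

```bash
python3 -c "
from h import *
pose()"
```

```text
t 36.92 p [519.82 139.12  97.36] yaw 123.93 zaxis [ 1.2e-03 -8.0e-04 -1.0e+00] F [-2.4   0.02  5.88] M [-0.092  0.536  0.347] w 35.5 q6 62.2
```

Request:
{"api": "play_rows", "payload": {
  "rows": "0 0 0 0 0 1.5; 0 0 0 0 0 1.5"
}}

```text
time_s: 37.17
tool_pos: [0.5198, 0.1391, 0.0973]
orientation: [0.493, 0.87, -0.0, 0.001]
force: [-2.3, -1.1, 6.0]
grip_width: 0.0353
```

```bash
python3 -c "
from h import *
pose()"
```

```text
t 37.17 p [519.8  139.12  97.33] yaw 120.93 zaxis [ 1.1e-03 -9.0e-04 -1.0e+00] F [-2.33 -1.09  5.99] M [-0.059  0.439  0.298] w 35.3 q6 65.1
```

Request:
{"api": "play_rows", "payload": {
  "rows": "0 0 0.1 0 0 1.5; 0 0 0 0 0 1.5"
}}

```text
time_s: 37.42
tool_pos: [0.5198, 0.1391, 0.0973]
orientation: [0.516, 0.857, -0.0, 0.001]
force: [-1.3, -1.0, 6.3]
grip_width: 0.0354
```

```bash
python3 -c "
from h import *
pose()"
```

```text
t 37.42 p [519.84 139.12  97.31] yaw 117.93 zaxis [ 1.3e-03 -8.0e-04 -1.0e+00] F [-1.32 -0.99  6.26] M [-0.059  0.423  0.307] w 35.4 q6 68.1
```

Request:
{"api": "play_rows", "payload": {
  "rows": "0 0 0 0 0 1.5; 0 0 0 0 0 1.5"
}}

```text
time_s: 37.67
tool_pos: [0.5198, 0.1391, 0.0973]
orientation: [0.538, 0.843, -0.0, 0.001]
force: [-1.6, -0.5, 7.0]
grip_width: 0.0352
```

```bash
python3 -c "
from h import *
pose()"
```

```text
t 37.67 p [519.81 139.12  97.26] yaw 114.93 zaxis [ 1.2e-03 -9.0e-04 -1.0e+00] F [-1.56 -0.5   6.97] M [-0.062  0.418  0.221] w 35.2 q6 71.1
```

Request:
{"api": "play_rows", "payload": {
  "rows": "0 0 0 0 0 1.5; 0 0 0 0 0 1.5"
}}

```text
time_s: 37.92
tool_pos: [0.5198, 0.1391, 0.0972]
orientation: [0.56, 0.829, -0.0, 0.001]
force: [-1.6, 0.3, 6.2]
grip_width: 0.0351
```

```bash
python3 -c "
from h import *
pose()"
```

```text
t 37.92 p [519.82 139.12  97.24] yaw 111.93 zaxis [ 1.2e-03 -9.0e-04 -1.0e+00] F [-1.56  0.27  6.18] M [-0.043  0.441  0.363] w 35.1 q6 74.1
```

Request:
{"api": "play_rows", "payload": {
  "rows": "0 0 0.1 0 0 1.5; 0 0 0 0 0 1.5"
}}

```text
time_s: 38.17
tool_pos: [0.5198, 0.1391, 0.0972]
orientation: [0.581, 0.814, 0.0, 0.001]
force: [-1.0, 0.4, 6.8]
grip_width: 0.0352
```

```bash
python3 -c "
from h import *
pose()"
```

```text
t 38.17 p [519.81 139.15  97.18] yaw 108.93 zaxis [ 1.2e-03 -8.0e-04 -1.0e+00] F [-0.98  0.41  6.77] M [-0.053  0.532  0.265] w 35.2 q6 77.2
```

Request:
{"api": "play_rows", "payload": {
  "rows": "0 0 0 0 0 1.5; 0 0 0 0 0 1.5"
}}

```text
time_s: 38.42
tool_pos: [0.5198, 0.1391, 0.0972]
orientation: [0.602, 0.798, 0.0, 0.001]
force: [-1.3, -0.1, 6.0]
grip_width: 0.0348
```

```bash
python3 -c "
from h import *
pose()"
```

```text
t 38.42 p [519.82 139.13  97.18] yaw 105.93 zaxis [ 1.2e-03 -8.0e-04 -1.0e+00] F [-1.3  -0.14  6.05] M [-0.008  0.56   0.363] w 34.8 q6 80.1
```

Request:
{"api": "play_rows", "payload": {
  "rows": "0 0 0 0 0 1.5; 0 0 0 0 0 1.5"
}}

```text
time_s: 38.67
tool_pos: [0.5198, 0.1392, 0.0972]
orientation: [0.623, 0.783, 0.0, 0.001]
force: [-1.9, 0.5, 6.9]
grip_width: 0.0348
```

```bash
python3 -c "
from h import *
pose()"
```

```text
t 38.67 p [519.84 139.17  97.17] yaw 102.98 zaxis [ 1.3e-03 -9.0e-04 -1.0e+00] F [-1.89  0.48  6.88] M [-0.076  0.419  1.118] w 34.8 q6 83.1
```

Bottom felt: torque jumped to 1.1 N m. Relieving at once, staying within the play so the tap does not turn back.

Request:
{"api": "play_rows", "payload": {
  "rows": "0 0 0 0 0 -2.5; 0 0 0 0 0 0"
}}

```text
time_s: 38.92
tool_pos: [0.5198, 0.1392, 0.0972]
orientation: [0.605, 0.796, 0.0, 0.001]
force: [-1.2, -0.6, 6.5]
grip_width: 0.0351
```

```bash
python3 -c "
from h import *
pose()"
```

```text
t 38.92 p [519.84 139.15  97.17] yaw 105.51 zaxis [ 1.3e-03 -8.0e-04 -1.0e+00] F [-1.19 -0.59  6.47] M [-0.031  0.423  0.276] w 35.1 q6 80.6
```

Request:
{"api": "play_rows", "payload": {
  "rows": "0 0 0 0 0 -1.5; 0 0 0 0 0 0"
}}

```text
time_s: 39.17
tool_pos: [0.5199, 0.1391, 0.0972]
orientation: [0.595, 0.804, 0.0, 0.001]
force: [-1.8, -0.2, 6.5]
grip_width: 0.0349
```

Request:
{"api": "play_rows", "payload": {
  "rows": "0 0 0 0 0 0; 0 0 0 0 0 0; 0 0 0 0 0 0; 0 0 0 0 0 0; 0 0 0 0 0 0",
  "jaw": 85
}}

```text
time_s: 39.8
tool_pos: [0.5197, 0.139, 0.0965]
orientation: [0.595, 0.804, -0.0, 0.0]
force: [0.2, 0.2, -0.1]
grip_width: 0.0852
```

Request:
{"api": "play_rows", "payload": {
  "rows": "0 0 -8 0 0 0; 0 0 -20 0 0 0; 0 0 -30 0 0 0; 0 0 -40 0 0 0; 0 0 -40 0 0 0"
}}

```text
time_s: 40.42
tool_pos: [0.5195, 0.1392, 0.2363]
orientation: [0.595, 0.804, -0.0, 0.001]
force: [1.2, -0.3, 0.5]
grip_width: 0.0851
```

Request:
{"api": "play_rows", "payload": {
  "rows": "0 0 0 0 0 0; 0 0 0 0 0 0; 0 0 0 0 0 0"
}}

```text
time_s: 40.8
tool_pos: [0.5192, 0.1391, 0.2335]
orientation: [0.595, 0.804, -0.001, -0.0]
force: [-0.7, -0.3, -0.3]
grip_width: 0.0852
```

Run:
```python
from h import *
st,x=pose();p=st["tool_pos"]
s=snapshot("wrist");w=pts(s)
Q=near(w,p,.015,.11,.14);print(len(Q),np.median(Q[:,2]))
for sg in(1,-1):
    c=p[:2]+sg*.08*x[:2];Q=near(w,c,.035,.150,.185);print(sg,len(Q),np.median(Q[:,2]) if len(Q) else 0,rect(Q) if len(Q)>3 else 0)
b=snapshot("side")
cv2.imwrite("pics/end.png",cv2.resize(np.hstack([s["img"],b["img"]])[:,:,::-1],(800,300)))
```

```text
t 40.8 p [519.19 139.11 233.51] yaw 106.95 zaxis [-0.0014 -0.0012 -1.    ] F [-0.66 -0.29 -0.29] M [0.004 0.048 0.029] w 85.2 q6 79.1
709 0.125281433391669
1 440 0.1619841861205067 ((495.3281555175781, 215.32701110839844), (17.350263595581055, 16.800844192504883), 61.50197219848633)
-1 356 0.16168633365148388 ((541.8511962890625, 63.005157470703125), (17.48894691467285, 17.322572708129883), 70.40347290039062)
```

View pics/end.png

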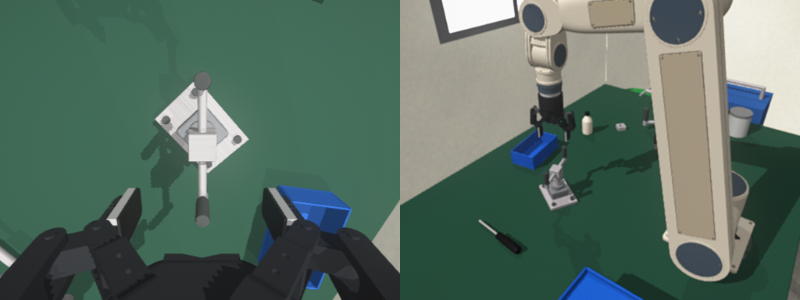

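The wrist view (left half) shows the wrench level on the tap: knobs at (202,80) and (202,210), hub at (202,148). The side view (right half) shows the bench undisturbed and the gripper clear.

```bash
python3 -c "
from rig import ticket;print(ticket.hand_in())"
```

```text
the job is handed in; nothing more can be done
None
```

I fitted the smallest tee wrench over the tap's square and worked the tap as asked: half forward, quarter back, half forward, quarter back, then forward until it bottomed. I paused about 0.6 s at each reversal and allowed for the roughly 6.5° of socket play. The job is handed in at about 41 s of the 72 s allowed, with the wrench left on the tap and the gripper clear.

**Failed check:** at the bottom the torque rose from about 0.3 to 1.12 N m within the last 3° step. That equals about 14 N at a knob, over the 12 N you asked me to stay under, though below the 20 N at which the tap snaps. I backed off at once within the play, and it then read 0.28 N m, so the tap does not appear to have snapped.

- **Bottom:** I felt it at about 367° forward by my estimate, good to a few degrees and inside the stated 330–400°.
- **Fitting:** the first try landed on the socket's chamfer with about 27 N. I lifted, shifted the wrench about 1.5 mm and it went on freely.
- **Regrip:** I regripped the hub half a turn back before the last forward run, because the last joint would have run out of range. Just before that, during my coupling test on the start of that run, I eased the hand back 1.5–1.8° twice. The torque stayed forward or near zero in the first and I did not read it in the second; both were small enough that the play should have kept the tap from turning back.
- **Last check:** the knobs were level to 0.3 mm. The hub had dropped 1.6 mm over the last half turn, against 1.75 mm expected. Nothing else on the bench looked disturbed in the final pictures.

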